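# Switch on the microscope lamps in order

### The arm

A 6-joint arm with a two-finger parallel gripper is mounted at the origin on the work surface. World frame = base frame: x ahead of the robot, y to its left, z up, the work surface at z = 0. Lengths are in m, angles in degrees, forces in N, time in s.
With the tool pointing down it reaches from about 0.375 to 0.9 m from the base axis. Payload 3.1 kg.
Tool frame: the origin (TCP) lies at the very end of the fingers, on their centre line; the grasp point (between the pads) lies 19 mm behind it; z points along the fingers, y is the line along which they close (so a half turn about z gives the same grasp; the last joint's range is limited). The gripper opens to 87 mm and grips with 3 to 60 N. Pads are 19 mm wide; open, the fingers measure 117 mm over their backs; the gripper's body (75 mm by 190 mm) begins 51 mm behind the grasp point.
Start: joints at [-75.888, 30.224, 82.088, -0, 67.689, -10.227], TCP at [0.258, -0.569, 0.223] pointing down, gripper open.
Joint ranges: [-176.69, 176.69], [-43.24, 126.21], [12.49, 139.97], [-82, 262], [0, 151.66], [-163.58, 163.58]. Speed limits (degrees/s): [159.86, 159.86, 180, 180, 180, 180].

### API

Orientations are given as [roll, pitch, yaw] about the fixed x, y, z axes, in that order (R = Rz(yaw) Ry(pitch) Rx(roll)).
In Python, from plant import state, get_image, calibration, sign_off gives the robot as it stands.
- The arm moves only by the tool arm_command, never from a script. Its argument "increments" is one flat list of numbers, 6 for each row, row after row: the shift along the tool's x, y, z normalised to -1 to 1, where 1 is 0.2 m, then the turn, a rotation vector about the tool's x, y, z normalised to -1 to 1, where 1 is 90 degrees. A call has 1 to 20 rows; each row is the pose to reach, as a shift and turn from the pose commanded when the call began, along the tool's axes at that moment; what a row does not reach only later rows make up. A row lasts 1/8 s, in which the tool goes at most 62.5 mm and 10.7 degrees, less where a joint would pass 70% of its speed; a pose out of reach is approached as far as the arm can. A call with a number of a shift or a turn outside -1 to 1 is refused whole. A call with a gripper value outside its range is refused whole. "gripper" is the opening, from -1 (shut) to 1 (fully open), set as the call begins (left out, the last holds). The fingers move at their own pace and stop on an object; "grip_force" is the grip in N (left out, the last holds). Time passes only in rows, so rows that repeat a pose let the fingers close. It gives the time, the measured TCP pose, the force, the opening and the grip force at its end, in the units of the state.
- state(): the state, without advancing time (a new reading comes with each control period).
- get_image(name): name is "scene" or "top" or "wrist"; returns the picture (480x640x3 uint8, red, green, blue); there is no depth.
- calibration(name): a dict with "K" (3x3 intrinsics, pixels), "R" (3x3) and "t" (3): a world point X has camera coordinates R X + t. Camera axes: x right, y down, z forward; pixel columns grow to the right and rows downward; lengths in m; the calibration is good to about 2 mm. A picture is of the moment at which its call begins: read the wrist's pose just before it. calibration takes no time and is no camera call; for the wrist camera it gives the pose at the moment of the call.
- sign_off(): hands the job in; it is judged then, once.
The state is a dict: "clock": time; "joint_positions": joint angles; "joint_vel": joint speeds; "joint_torque": joint torques, N m; "eef_pos": TCP position; "tcp_rot": TCP orientation; "wrist_force": force on the tool from outside, world axes, zero at the start; "ft_torque": the same for the moment, N m; "gripper_width": opening from 0.0 (shut) to 1.0 (fully open); "finger_force": force on a finger pad.
Only numpy, scipy, OpenCV 4.12 (cv2) and the standard library are available. Lean on these libraries where they do the work, as an engineer would, in place of code of your own. Each camera call takes 0.05 s, during which the arm holds its last target. There are 200 camera calls.

### The job

Switch on the microscope lamps at the white control box by touch: with the fingertips, lightly press down first the round key, then the square key, then the single long bar key, each all the way so that it stays down when let go. Leave the cross-shaped key up, do not press hard, and do not disturb the jar, the dish or the slide box.

Things in the scene. Friction and masses are not known exactly. Their poses are not given: they have to be found in the camera images.
- lampbox: White lamp control box on the black bench top, fixed down, 110 mm (x) by 280 mm (y) by 50 mm high. Origin: centre of its underside; x is its depth, y its length. On its flat top stand four key units in one row along its y, 64 mm apart (at y = -96, -32, +32, +96 mm); which key is in which place varies.
- unit_round: Key unit with the round key: a grey bezel plate, 70 x 56 x 4 mm, fixed on the box's top with its axes along the box's. Origin: centre of the plate's underside, 50 mm above the bench. More than 25 N on a key or its unit is too rough; 4 to 8 N presses a key well.
- key_round (a joint): How far the round key is pressed down, m: 0 up, 0.010 fully down, where it stops. Moving it takes 2 N (up to 3 N if quick); it moves straight down, nothing pushes it back, it stays where it is left. On from 0.006 downwards. Its cap sits on a spring cushion whose give (up to 9 mm) is not counted here.
- key_round_top (a point): Centre of the flat top of the round key's cap: black, round, 36 mm across. Up, 78 mm above the bench; with the key fully down and let go, 68 mm. Cushion: gives 1 mm at 2 N before the key moves; with the key fully down, yields on at 1.2 N per mm to a hard stop at 9 mm, 12 N. Let go, the cap rises off its cushion.
- unit_square: Key unit with the square key: a grey bezel plate, 70 x 56 x 4 mm, fixed on the box's top with its axes along the box's. Origin: centre of the plate's underside, 50 mm above the bench. More than 25 N on a key or its unit is too rough; 4 to 8 N presses a key well.
- key_square (a joint): How far the square key is pressed down, m: 0 up, 0.010 fully down, where it stops. Moving it takes 2 N (up to 3 N if quick); it moves straight down, nothing pushes it back, it stays where it is left. On from 0.006 downwards. Its cap sits on a spring cushion whose give (up to 9 mm) is not counted here.
- key_square_top (a point): Centre of the flat top of the square key's cap: black, square, 32 x 32 mm. Up, 78 mm above the bench; with the key fully down and let go, 68 mm. Cushion: gives 1 mm at 2 N before the key moves; with the key fully down, yields on at 1.2 N per mm to a hard stop at 9 mm, 12 N. Let go, the cap rises off its cushion.
- unit_bar: Key unit with the bar key: a grey bezel plate, 70 x 56 x 4 mm, fixed on the box's top with its axes along the box's. Origin: centre of the plate's underside, 50 mm above the bench. More than 25 N on a key or its unit is too rough; 4 to 8 N presses a key well.
- key_bar (a joint): How far the bar key is pressed down, m: 0 up, 0.010 fully down, where it stops. Moving it takes 2 N (up to 3 N if quick); it moves straight down, nothing pushes it back, it stays where it is left. On from 0.006 downwards. Its cap sits on a spring cushion whose give (up to 9 mm) is not counted here.
- key_bar_top (a point): Centre of the flat top of the bar key's cap: black, a single narrow bar, 13 mm wide, 50 mm long (its length across the row, along the box's x). Up, 78 mm above the bench; with the key fully down and let go, 68 mm. Cushion: gives 1 mm at 2 N before the key moves; with the key fully down, yields on at 1.2 N per mm to a hard stop at 9 mm, 12 N. Let go, the cap rises off its cushion.
- unit_cross: Key unit with the cross key: a grey bezel plate, 70 x 56 x 4 mm, fixed on the box's top with its axes along the box's. Origin: centre of the plate's underside, 50 mm above the bench. More than 25 N on a key or its unit is too rough; 4 to 8 N presses a key well.
- key_cross (a joint): How far the cross key is pressed down, m: 0 up, 0.010 fully down, where it stops. Moving it takes 2 N (up to 3 N if quick); it moves straight down, nothing pushes it back, it stays where it is left. On from 0.006 downwards. Its cap sits on a spring cushion whose give (up to 9 mm) is not counted here.
- key_cross_top (a point): Centre of the flat top of the cross key's cap: black, cross-shaped (plus sign), 44 mm across, arms 13 mm wide. Up, 78 mm above the bench; with the key fully down and let go, 68 mm. Cushion: gives 1 mm at 2 N before the key moves; with the key fully down, yields on at 1.2 N per mm to a hard stop at 9 mm, 12 N. Let go, the cap rises off its cushion.
- jar: Loose amber sample jar, 48 mm across, 70 mm high, standing beyond the box. Origin: centre of its underside. To be left alone.
- dish: Loose closed glass dish, 94 mm across, 18 mm high, lying on the robot's side of the box. Origin: centre of its underside. To be left alone.
- slidebox: Loose flat slide box, grey with a white lid, 72 x 102 x 33 mm, beyond the box. Origin: centre of its underside. To be left alone.

How it is judged:
By the outcome, as a careful person would: the job done as asked, in the order asked, and still so for the second after the job is handed in, with the robot touching nothing.
It also fails if it takes over 43 s, if anything falls off the work surface, if the arm or the gripper's body presses on something with over 40 N, if the wrist force passes 120 N, or if a joint passes its speed limit or range.

## Working session

There is one attempt and no reset: what is moved stays moved. The work goes in short steps, Python scripts to look and compute and a tool call to move; the robot and the scene stay as the last step left them, time stands still between calls to the robot, and variables do not carry over. Pictures are saved under pics/ and viewed, at most 10 in all, crops included, and the job is handed in when it is done.

Besides the shell and the picture viewer there is one more tool, called after "Request:" as name(argument=value, ...) on one line, values as JSON. arm_command: Moves the arm, as the interface text tells. Its arguments: {"type":"object","properties":{"increments":{"type":"array"},"gripper":{"type":"number"},"grip_force":{"type":"number"}},"required":["increments"]}

```bash
mkdir -p pics; python3 - <<'E'
from plant import *
import cv2
for n in ("top","scene"):
    cv2.imwrite(f"pics/{n}0.png",get_image(n)[:,:,::-1]); c=calibration(n); print(n,c)
s=state();print(s)
E
```

```text
top {'K': array([[539.52448987,   0.        , 316.08979934],
       [  0.        , 539.52448987, 232.86619157],
       [  0.        ,   0.        ,   1.        ]]), 'R': array([[-0.01380451, -0.99977817, -0.01590775],
       [-0.99318934,  0.01555079, -0.11546912],
       [ 0.11569088,  0.01420541, -0.99318368]]), 't': array([0.0274137 , 0.55776836, 0.71445197])}
scene {'K': array([[606.02970422,   0.        , 315.33345866],
       [  0.        , 606.02970422, 233.55896202],
       [  0.        ,   0.        ,   1.        ]]), 'R': array([[ 0.42581467,  0.90468896,  0.01482376],
       [ 0.67888295, -0.30861674, -0.66623843],
       [-0.59816369,  0.2937577 , -0.74559145]]), 't': array([-0.26561741, -0.31501779,  1.20420144])}
{'clock': 0.1, 'joint_positions': array([-7.58876508e+01,  3.02739982e+01,  8.21472687e+01, -9.85713205e-04,
        6.76891344e+01, -1.02273564e+01]), 'joint_vel': array([ 0.00753245, -0.1285012 , -0.08359026,  0.07868597,  0.04613741,
        0.08420251]), 'joint_torque': array([-6.93861966e-04, -4.40987921e+01, -1.77150196e+01,  6.35771616e-02,
        5.34599461e-02, -4.78286859e-05]), 'eef_pos': array([ 0.25745396, -0.56880662,  0.2216755 ]), 'tcp_rot': array([-1.79891191e+02, -1.87055369e-02,  2.43400629e+01]), 'wrist_force': array([0.56952783, 0.59572878, 0.02899442]), 'ft_torque': array([-0.01108549, -0.0067714 , -0.04432122]), 'finger_force': 0.0, 'gripper_width': 1.0021416411294592}
```

View pics/top0.png

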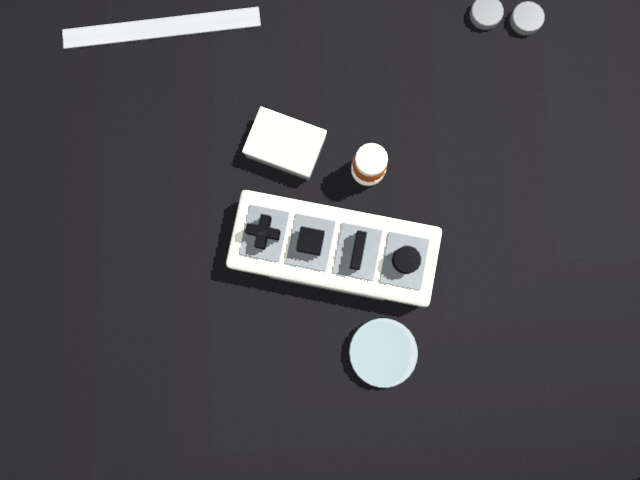

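View pics/scene0.png

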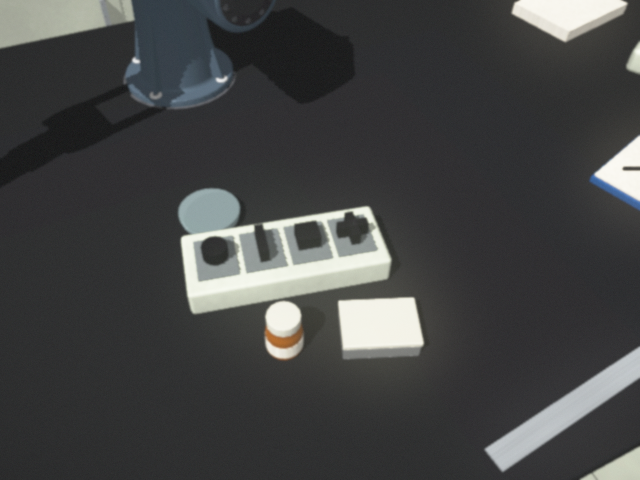

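The top view shows the row from left to right: cross (263,232), square (311,241), bar (358,250), round (407,260). The jar is at (370,165), the slide box at (285,143) and the dish at (383,353). The scene view agrees. Next I'll measure the key positions from the grey plates in both views.

```bash
cat > h.py <<'E'
import numpy as np
from plant import *
def ray(n,uv,z,c=None):
    c=c or calibration(n); R,t=c["R"],c["t"]; o=-R.T@t
    d=R.T@np.linalg.inv(c["K"])@np.array([uv[0],uv[1],1.]); return o+d*(z-o[2])/d[2]
E
python3 - <<'E'
from h import *; import cv2
for n,roi in (("top",(220,180,450,315)),("scene",(175,200,400,315))):
    im=cv2.imread(f"pics/{n}0.png"); x0,y0,x1,y1=roi
    g=cv2.cvtColor(im,cv2.COLOR_BGR2HSV); 
    sub=g[y0:y1,x0:x1]; v=sub[...,2]
    print(n,[im[p[1],p[0]] for p in ((250,255),(300,262),(230,272),(270,267),(205,270),(407,260))])
    lo,hi=(110,215) if n=="top" else (75,185)
    m=((v>lo)&(v<hi)).astype(np.uint8)*255
    m=cv2.morphologyEx(m,cv2.MORPH_OPEN,np.ones((3,3)))
    for c in cv2.findContours(m,cv2.RETR_EXTERNAL,cv2.CHAIN_APPROX_NONE)[0]:
        if cv2.contourArea(c)<300: continue
        P=np.array([ray(n,q[0]+np.array([x0,y0]),.054) for q in c])[:,:2]
        r=cv2.minAreaRect((P*1000).astype(np.float32)); print("plate",np.round(r[0],1),np.round(r[1],1),round(r[2],1))
    m=((v<70)).astype(np.uint8)*255
    for c in cv2.findContours(m,cv2.RETR_LIST,cv2.CHAIN_APPROX_NONE)[0]:
        a=cv2.contourArea(c)
        if 150<a<2500:
            u=c[:,0].mean(0)+[x0,y0]; print("dark",a,u,np.round(ray(n,u,.07)*1000,1))
    w=(v>200).astype(np.uint8) if n=="top" else None
    if w is not None:
        c=max(cv2.findContours(w,cv2.RETR_EXTERNAL,cv2.CHAIN_APPROX_NONE)[0],key=cv2.contourArea)
        P=np.array([ray(n,q[0]+np.array([x0,y0]),.05) for q in c])[:,:2]
        print("box",cv2.minAreaRect((P*1000).astype(np.float32)))
E
```

```text
top [array([187, 184, 175], dtype=uint8), array([209, 206, 198], dtype=uint8), array([33, 29, 31], dtype=uint8), array([254, 255, 255], dtype=uint8), array([66, 61, 64], dtype=uint8), array([53, 51, 51], dtype=uint8)]
plate [516.6 -94.6] [59.2 69.2] 78.1
plate [529.2 -34.1] [56.1 70.6] 79.0
plate [543.   29.6] [58.1 70.1] 78.1
plate [556.8  94.6] [64.6 70. ] 77.7
dark 553.5 [405.7012987  259.71428571] [516.7 -97.7  70. ]
dark 321.0 [357.54545455 250.43181818] [529.8 -35.2  70. ]
dark 546.0 [309.82222222 240.67777778] [543.6  27.   70. ]
dark 550.0 [262.32758621 231.56896552] [556.6  89.4  70. ]
box ((536.7999267578125, -4.8559722900390625), (276.9165954589844, 108.540283203125), 77.97415161132812)
scene [array([156, 157, 151], dtype=uint8), array([154, 157, 150], dtype=uint8), array([153, 155, 148], dtype=uint8), array([153, 156, 148], dtype=uint8), array([153, 153, 147], dtype=uint8), array([62, 64, 64], dtype=uint8)]
plate [644.4   5.1] [198.4  51.2] 83.0
plate [519.2 -98.9] [58.8 69.9] 78.0
plate [531.6 -37.9] [55.4 70.8] 77.9
plate [545.5  25.3] [57.6 70. ] 77.6
plate [559.6  90.5] [62.9 70.2] 77.8
plate [441.4 -86.8] [91.1 67.4] 65.6
dark 227.0 [237.44936709 311.43037975] [ 625.  -107.8   70. ]
dark 547.5 [214.69620253 250.43037975] [ 520.  -101.2   70. ]
dark 255.5 [261.72727273 242.76623377] [533.4 -38.9  70. ]
dark 514.5 [307.45783133 235.18072289] [546.6  23.2  70. ]
dark 535.0 [351.85106383 227.9893617 ] [560.  85.  70.]
dark 758.5 [178.78823529 259.4       ] [ 515.1 -149.2   70. ]
```

Request:
arm_command(increments=[0.17,-0.125,0,0,0,-0.05,0.33,-0.25,0,0,0,-0.1,0.5,-0.375,0,0,0,-0.15,0.67,-0.5,0,0,0,-0.2,0.83,-0.625,0,0,0,-0.25,1,-0.75,0,0,0,-0.3,1,-0.75,0,0,0,-0.3], gripper=-1)

```text
clock: 0.98
eef_pos: [0.3785, -0.3472, 0.2222]
tcp_rot: [-179.9, -0.1, 51.6]
wrist_force: [-0.3, -0.2, 0.1]
gripper_width: 0.285
finger_force: 0.0
```

Request:
arm_command(increments=[0.2,-0.03,0,0,0,-0.06,0.4,-0.06,0,0,0,-0.12,0.6,-0.1,0,0,0,-0.18,0.8,-0.13,0,0,0,-0.24,1,-0.16,0,0,0,-0.293,1,-0.16,0,0,0,-0.293])

```text
clock: 1.72
eef_pos: [0.4787, -0.173, 0.2224]
tcp_rot: [-180.0, -0.0, 77.9]
wrist_force: [0.3, 0.0, -0.6]
gripper_width: 0.003
finger_force: 0.0
```

```bash
cat > g.py <<'E'
from h import *; import sys
from scipy.spatial.transform import Rotation as Ro
T={"round":(.5175,-.0989),"bar":(.5308,-.0363),"square":(.5442,.0263)}
s=state(); p=s["eef_pos"]; R=Ro.from_euler("xyz",s["tcp_rot"],degrees=True)
g=np.array([*T[sys.argv[1]],float(sys.argv[2])])
print(s["clock"],p,s["tcp_rot"],s["wrist_force"]); print("norm",R.inv().apply(g-p)/.2)
print("turn",(R.inv()*Ro.from_euler("xyz",[180,0,78],degrees=True)).as_rotvec(degrees=True)/90)
E
python3 g.py round 0.12
```

```text
1.725 [ 0.47871111 -0.17298146  0.2223761 ] [-1.79996740e+02 -2.08578633e-03  7.78665082e+01] [ 0.30966585  0.02671534 -0.57117791]
norm [0.40287915 0.11178503 0.51188879]
turn [-3.61898304e-05 -2.32175835e-05 -1.48324180e-03]
```

Request:
arm_command(increments=[0.1,0.03,0.13,0,0,0,0.2,0.06,0.26,0,0,0,0.3,0.085,0.38,0,0,0,0.403,0.112,0.5,0,0,0,0.403,0.112,0.512,0,0,0,0.403,0.112,0.512,0,0,0])

```text
clock: 2.48
eef_pos: [0.517, -0.1016, 0.1203]
tcp_rot: [180.0, 0.0, 77.6]
wrist_force: [0.2, 0.2, 0.3]
gripper_width: 0.005
finger_force: 0.0
```

```bash
python3 g.py round 0.08; python3 - <<'E'
from h import *; import cv2
c=calibration("wrist"); cv2.imwrite("pics/w1.png",get_image("wrist")[:,:,::-1]); print(c)
def pr(X): q=c["K"]@(c["R"]@np.array(X)+c["t"]); return q[:2]/q[2]
for n,(x,y) in {"round":(.5175,-.0989),"bar":(.5308,-.0363),"square":(.5442,.0263)}.items(): print(n,pr((x,y,.078)))
print("tcp",pr(state()["eef_pos"]))
E
```

```text
2.475 [ 0.51701632 -0.10162827  0.12029911] [1.79991053e+02 3.77752269e-02 7.76434207e+01] [0.19262298 0.21691053 0.34858528]
norm [ 0.01397573 -0.00058827  0.20148629]
turn [ 9.81064316e-05  4.20032735e-04 -3.96195913e-03]
{'K': array([[358.1649855 ,   0.        , 314.41142575],
       [  0.        , 358.1649855 , 237.14130635],
       [  0.        ,   0.        ,   1.        ]]), 'R': array([[ 9.76929653e-01, -2.13561118e-01,  3.19996815e-04],
       [-2.06852197e-01, -9.45865125e-01,  2.50102647e-01],
       [-5.31095271e-02, -2.44398885e-01, -9.68219274e-01]]), 't': array([-0.52685981,  0.0063067 ,  0.29213363])}
round [314.15525484 257.81980985]
bar [313.45231873 147.01165096]
square [312.81822191  16.58988618]
tcp [314.97110846 290.53881989]
```

View pics/w1.png

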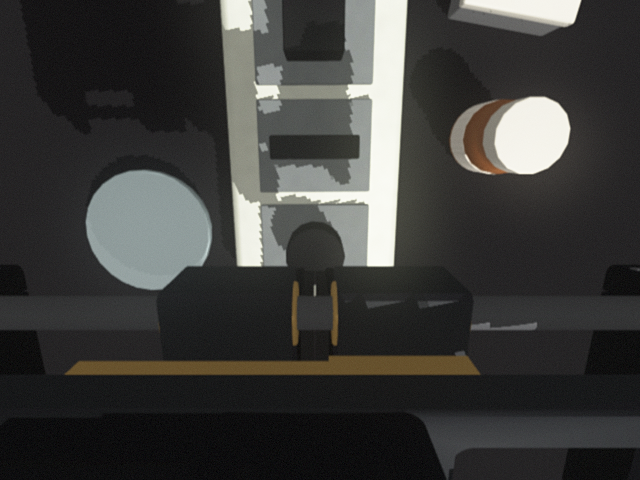

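The wrist picture agrees with the map: the bar is at (314,147) where the prediction was (313,147), and the round cap is under the fingertips near (315,250). Going down.

Request:
arm_command(increments=[0,0,0.08,0,0,0,0,0,0.16,0,0,0,0,0,0.19,0,0,0,0,0,0.19,0,0,0,0,0,0.19,0,0,0])

```text
clock: 3.15
eef_pos: [0.5173, -0.1003, 0.0825]
tcp_rot: [180.0, 0.0, 77.7]
wrist_force: [0.4, 0.1, -0.3]
gripper_width: 0.008
finger_force: 0.0
```

```bash
python3 g.py round 0.0637
```

```text
3.15 [ 0.51731609 -0.10034165  0.08247058] [1.79959385e+02 9.61971630e-03 7.77114810e+01] [ 0.36531089  0.05022954 -0.25310045]
norm [ 0.00725458 -0.0007022   0.09385122]
turn [ 0.00045101  0.00010802 -0.00320573]
```

Lateral error is about 1.4 mm, which is fine. Pressing slowly.

Request:
arm_command(increments=[0.004,0,0.01,0,0,0,0.004,0,0.02,0,0,0,0.004,0,0.03,0,0,0,0.004,0,0.04,0,0,0,0.004,0,0.05,0,0,0,0.004,0,0.06,0,0,0,0.004,0,0.07,0,0,0,0.004,0,0.08,0,0,0,0.004,0,0.09,0,0,0,0.004,0,0.092,0,0,0,0.004,0,0.092,0,0,0])

```text
clock: 4.53
eef_pos: [0.5174, -0.0994, 0.0641]
tcp_rot: [180.0, -0.0, 77.7]
wrist_force: [0.0, 0.4, 6.1]
gripper_width: 0.006
finger_force: 3.1
```

6.1 N at z = 64 mm means the round key is at its bottom. Lifting and going to the square key.

Request:
arm_command(increments=[0,0,-0.06,0,0,0,0,0,-0.14,0,0,0,0,0,-0.22,0,0,0,0,0,-0.22,0,0,0])

```text
clock: 5.03
eef_pos: [0.5182, -0.0999, 0.1095]
tcp_rot: [179.8, 0.0, 77.7]
wrist_force: [0.3, 0.7, 0.9]
gripper_width: 0.008
finger_force: 0.0
```

```bash
python3 g.py square 0.11
```

```text
5.025 [ 0.51819112 -0.09985512  0.10949132] [1.79797451e+02 4.29658114e-02 7.77145553e+01] [0.3100605  0.74528828 0.8543607 ]
norm [ 0.64399965 -0.00714074 -0.00305157]
turn [ 0.00224935  0.000483   -0.00317076]
```

Request:
arm_command(increments=[0.12,-0.001,0,0,0,0,0.25,-0.002,0,0,0,0,0.38,-0.003,0,0,0,0,0.51,-0.005,0,0,0,0,0.643,-0.006,0,0,0,0,0.643,-0.006,0.05,0,0,0,0.643,-0.006,0.12,0,0,0,0.643,-0.006,0.13,0,0,0,0.643,-0.006,0.13,0,0,0,0.643,-0.006,0.13,0,0,0])

```text
clock: 6.28
eef_pos: [0.5436, 0.026, 0.0818]
tcp_rot: [180.0, 0.0, 77.7]
wrist_force: [0.5, 0.4, -0.5]
gripper_width: 0.009
finger_force: 0.0
```

```bash
python3 g.py square 0.0637
```

```text
6.275 [0.54356687 0.02595016 0.08184249] [1.79982237e+02 2.40229604e-03 7.76626231e+01] [ 0.53971193  0.4035626  -0.5113361 ]
norm [0.00238899 0.00269068 0.09071321]
turn [ 1.97289023e-04  2.72731861e-05 -3.74862843e-03]
```

Request:
arm_command(increments=[0.002,0.003,0.01,0,0,0,0.002,0.003,0.02,0,0,0,0.002,0.003,0.03,0,0,0,0.002,0.003,0.04,0,0,0,0.002,0.003,0.05,0,0,0,0.002,0.003,0.06,0,0,0,0.002,0.003,0.07,0,0,0,0.002,0.003,0.08,0,0,0,0.002,0.003,0.09,0,0,0,0.002,0.003,0.091,0,0,0,0.002,0.003,0.091,0,0,0])

```text
clock: 7.65
eef_pos: [0.5444, 0.0267, 0.064]
tcp_rot: [180.0, -0.0, 77.7]
wrist_force: [0.1, -0.7, 6.1]
gripper_width: 0.005
finger_force: 3.1
```

The square key is at its bottom too (6.1 N). On to the bar: lift 46 mm, then back 64 mm along the row (-0.32).

Request:
arm_command(increments=[0,0,-0.06,0,0,0,0,0,-0.14,0,0,0,0,0,-0.22,0,0,0,0,0,-0.23,0,0,0,-0.1,0,-0.23,0,0,0,-0.21,0,-0.23,0,0,0,-0.32,0,-0.23,0,0,0,-0.32,0,-0.23,0,0,0,-0.32,0,-0.16,0,0,0,-0.32,0,-0.09,0,0,0,-0.32,0,-0.09,0,0,0,-0.32,0,-0.09,0,0,0])

```text
clock: 9.15
eef_pos: [0.5304, -0.0353, 0.0811]
tcp_rot: [-180.0, -0.0, 77.7]
wrist_force: [-0.9, 0.2, 0.3]
gripper_width: 0.002
finger_force: 0.0
```

```bash
python3 g.py bar 0.0637
```

```text
9.15 [ 0.53036514 -0.03533631  0.08113155] [-1.79957463e+02 -4.78609847e-03  7.77443793e+01] [-0.92002877  0.24633617  0.26549296]
norm [-0.00425439  0.00321227  0.08715502]
turn [-4.72512675e-04 -5.42330872e-05 -2.84021050e-03]
```

Request:
arm_command(increments=[-0.003,0.003,0.01,0,0,0,-0.003,0.003,0.02,0,0,0,-0.003,0.003,0.03,0,0,0,-0.003,0.003,0.04,0,0,0,-0.003,0.003,0.05,0,0,0,-0.003,0.003,0.06,0,0,0,-0.003,0.003,0.07,0,0,0,-0.003,0.003,0.08,0,0,0,-0.003,0.003,0.088,0,0,0,-0.003,0.003,0.088,0,0,0,-0.003,0.003,0.088,0,0,0])

```text
clock: 10.52
eef_pos: [0.5313, -0.0366, 0.0644]
tcp_rot: [179.9, 0.0, 77.7]
wrist_force: [0.5, 0.6, 6.4]
gripper_width: 0.01
finger_force: 2.9
```

Bar at its bottom (6.4 N). Lifting clear, then a check with the scene camera.

Request:
arm_command(increments=[0,0,-0.1,0,0,0,0,0,-0.3,0,0,0,0,0,-0.5,0,0,0,0,0,-0.7,0,0,0,0,0,-0.9,0,0,0,0,0,-0.9,0,0,0,0,0,-0.9,0,0,0,0,0,-0.9,0,0,0])

```text
clock: 11.52
eef_pos: [0.5295, -0.0361, 0.2421]
tcp_rot: [-179.7, -0.0, 77.7]
wrist_force: [-0.5, -0.3, 0.8]
gripper_width: 0.002
finger_force: 0.0
```

```bash
python3 - <<'E'
from plant import *; import cv2,numpy as np
a=get_image("scene")[:,:,::-1]; b=get_image("wrist")[:,:,::-1]
cv2.imwrite("pics/end.png",np.hstack([cv2.resize(a[180:370,160:440],(400,271)),cv2.resize(b,(400,271))])); print(state()["wrist_force"],state()["eef_pos"])
E
```

```text
[ 0.3204353  -0.99088151 -0.20579655] [ 0.52999449 -0.03626099  0.24243227]
```

View pics/end.png

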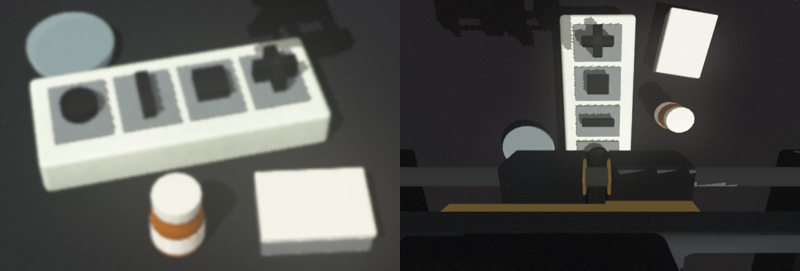

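The scene view (left half) shows the round (78,105), bar (148,95) and square (212,83) caps low, and the cross (275,68) still standing high. The jar, dish and slide box are where they were, and the arm is clear.

```bash
python3 -c "from plant import *; print(sign_off())"
```

```text
the job is handed in; nothing more can be done
None
```

I pressed the round, square and bar keys fully down in that order, each at about 6 N; the cross key is still up, the jar, dish and slide box look undisturbed, and the job was handed in at about 12 s.

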